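Key the top disc onto the revolving model-car stand

ROBOT

A 6-joint arm with a two-finger parallel gripper is mounted at the origin on the work surface. World frame = base frame: x ahead of the robot, y to its left, z up, the work surface at z = 0. Lengths are in mm, angles in degrees, forces in N, time in s.
With the tool pointing down it reaches from about 350 to 850 mm from the base axis. Payload 8.1 kg.
Tool frame: the origin (TCP) lies at the very end of the fingers, on their centre line; the grasp point (between the pads) lies 19 mm behind it (r.grip_depth is the distance from the TCP to the grasp point, in mm); z points along the fingers, y is the direction in which the jaws open and shut (so a half turn about z gives the same grasp; the last joint's range is limited). The gripper opens to 85 mm and grips with 20 to 120 N. Pads are 22 mm wide; open, the fingers measure 114 mm over their backs; the gripper's body (76 mm by 85 mm) begins 54 mm behind the grasp point. The pads swing forward as they close: fully open they stand 13 mm farther back than shut.
Start: joints at [-76.799, 7.471, 85.268, -0, 87.261, -4.893], TCP at [186.366, -570.327, 231.292] pointing down, gripper open.
Joint ranges: [-169.43, 169.43], [-51.17, 129.36], [1.28, 143.12], [-76.62, 256.62], [0, 156.53], [-152.29, 152.29]. Speed limits (degrees/s): [136.94, 136.94, 159.86, 180, 180, 180].

INTERFACE

Orientations are given as [roll, pitch, yaw] about the fixed x, y, z axes, in that order (R = Rz(yaw) Ry(pitch) Rx(roll)).
In Python, from bench import status, viewer, hand_in, r gives the robot as it stands.
- The arm moves only by the shell command python3 -m crank 'ROWS' [OPENING] [FORCE]. ROWS is a JSON object of lists of equal length, an entry for each row: "slide": the shift along the tool's x, y, z in m, a list of three; "twist": the turn about the tool's z in rad. A call has 1 to 8 rows; each row shifts and turns the commanded pose from where the row before left it, along the tool's axes as they then stand; what a row does not reach is not made up. A row lasts 1/10 s, in which the tool goes at most 50 mm and 8.59 degrees, less where a joint would pass 70% of its speed; a pose out of reach is approached as far as the arm can. A call with a gripper value outside its range is refused whole. OPENING is the closure, from 0 (fully open) to 1 (shut), set as the call begins (- or left out, the last holds). The fingers move at their own pace and stop on an object; FORCE is the grip in N (left out, the last holds). Time passes only in rows, so rows that do not move let the fingers close. It gives the time, the measured TCP pose, the force and the opening at its end, in the units of the state.
- status.sense(): the state, without advancing time (a new reading comes with each control period).
- viewer.snapshot(name): name is "scene" or "top"; returns a dict with "img" (384x512x3 uint8, red, green, blue), "fx", "fy", "cx", "cy" (pixels), "R" (3x3) and "t" (3): a world point X has camera coordinates R X + t. Camera axes: x right, y down, z forward; pixel columns grow to the right and rows downward; lengths in mm; the calibration is good to about 2 mm. A picture is of the moment at which its call begins. There is no depth.
- hand_in(): hands the job in, once; it reports no verdict.
The state is a dict: "time": time; "joint_pos": joint angles; "qd": joint speeds; "joint_efforts": joint torques, N m; "tool_pos": TCP position; "tcp_rot": TCP orientation; "ft_force": force on the tool from outside, world axes, zero at the start; "wrist_torque": the same for the moment, N m; "finger_gap": finger opening in mm.
Only numpy, scipy, OpenCV 4.12 (cv2) and the standard library are available. Lean on these libraries where they do the work, as an engineer would, in place of code of your own. Each camera call takes 0.05 s, during which the arm holds its last target.

TASK

The white top disc of the revolving model-car stand is lying loose on its five spring clips, turned away from the brass drive pin. With a fingertip, turn the disc round until its notch is over the pin, then press it down until it snaps past the clips and sits fully home and level. Do not lift the disc off the stand, and leave the model cars and the other things on the table where they are.

Things in the scene. Friction and masses are not known exactly. Their poses are not given: they have to be found in the camera images.
- display_disc: loose white-lacquered aluminium disc, 180 mm in diameter, 6 mm thick, about 0.4 kg. Origin: centre of its flat underside; z up, +x points from the centre to its notch. Underside 68 mm above the table at the start, lying level on the clips; 54 mm when fully home. A stub shaft under it runs in a bush of the stand with 1 mm play, so it turns easily about the stand's axis and cannot slide sideways
- notch (a point): point level with the disc's underside, on the centre line of the notch, 89 mm from the disc's centre; over the pin when the disc is turned right. The notch is cut in from the rim, 15 mm wide at the rim and 10 mm deep, with a painted red line running up to it
- wheel_stop (a point): centre, half-way up, of one of four fixed, smooth black wheel stops on the disc: round pegs 10 mm in diameter that stand 14 mm above its top face, at x = +-45 mm, y = +-30 mm in the disc's frame (this one at +45, +30). Pushing one sideways with 2 to 3 N turns the disc. Between them the top is plain and flat
- disc_top (a point): centre of the disc's top face, 74 mm above the table at the start, 60 mm when home. Pressing straight down here with 15 to 20 N snaps the disc past all the clips if its notch is over the pin; otherwise the pin stops it. Once past, the clips hold it down
- drive_pin (a point): tip of the upright brass drive pin on the stand, 9 mm in diameter with a coned tip, 66 mm above the table and 89 mm from the stand's axis, beside a 12 x 18 mm brass block just outside the disc's rim
- stand: revolving display stand: black round housing, 220 mm in diameter, with a dark steel drive plate on top, 54 mm above the table. Fixed; its stopped drive does not turn. Origin: on its axis at table height; z up, +x points to the drive pin. Five steel spring clips with round noses 36 mm wide stand 36, 108, 180, 252 and 324 degrees round from the pin; they give outwards and are 69 mm above the table
- car_red: red model saloon car, 105 x 42 x 36 mm, origin under its middle, nose to +x; stands near the stand, leave alone
- car_yellow: yellow open model car, 100 x 40 x 30 mm, origin under its middle, nose to +x; leave alone
- car_blue: blue model saloon car, 110 x 44 x 38 mm, origin under its middle, nose to +x; leave alone
- wax_tin: round copper-coloured wax tin, 71 mm in diameter, 28 mm high, origin under its middle; stands near the stand, leave alone
- finial: small brass lamp finial, 28 mm in diameter, 42 mm high, origin under its middle; stands near the stand, leave alone
- screwdriver: screwdriver with green handle, 160 mm long, lying along its x; leave alone
- dust_brush: brush with wooden handle, 170 mm long, lying along its x; leave alone

How it is judged (in metres and radians):
On the way, in this order (a step that is already met when the one before it is completed fails the run):
1. the disc, still up on its clips, is turned until its notch is over the pin (horizontal distance between notch and drive_pin below 0.005 m and z of display_disc in the frame of stand above 0.064 m), for 0.1 s.
2. the disc is pressed home past the clips, pin in the notch (horizontal distance between notch and drive_pin below 0.006 m and z of disc_top in the frame of stand below 0.0618 m and angle between display_disc's own z axis and vertical below 0.03 rad), for 0.2 s.
At the end, for the whole second after the job is handed in: the disc is home on the drive plate: its top no more than 1.8 mm above the seated height of 60 mm, level within 0.03 rad, notch within 6 mm of the pin, centred within 4 mm, and at rest (all of step 2 and horizontal distance between display_disc and stand below 0.004 m and linear speed of display_disc below 0.01 m/s); the robot touches nothing.
It fails at once if the disc is lifted or knocked off the stand (raised more than 8 mm or shifted more than 12 mm) (z of display_disc in the frame of stand above 0.076 m or horizontal distance between display_disc and stand above 0.012 m).
It fails at once if one of the other things on the table is moved more than 15 mm (distance of any of car_red, car_yellow, car_blue, wax_tin, finial, screwdriver, dust_brush from where it was at the start of the episode above 0.015 m).
It also fails if it takes over 51 s, if anything falls off the work surface, if the arm or the gripper's body presses on something with over 40 N, if the wrist force passes 120 N, or if a joint passes its speed limit or range.

## Working session

There is one attempt and no reset: what is moved stays moved. The work goes in short steps, Python scripts to look and compute and a shell command to move; the robot and the scene stay as the last step left them, time stands still between calls to the robot, and variables do not carry over. Pictures are saved under pics/ and viewed, and the job is handed in when it is done.

```bash
ls; mkdir -p pics; python3 - <<'E'
from bench import status, viewer, r
import cv2
print(status.sense())
for n in ("top","scene"):
    s=viewer.snapshot(n); cv2.imwrite(f"pics/{n}0.png",s["img"][:,:,::-1]); print({k:v for k,v in s.items() if k!="img"})
E
```

```text
pics
{'time': 0.0, 'joint_pos': array([-7.67976853e+01,  7.51564583e+00,  8.53280383e+01, -9.00368675e-04,
        8.72627646e+01, -4.89069413e+00]), 'qd': array([ 0.01951875, -0.00397925,  0.10783925,  0.03313299, -0.06698449,
        0.03592055]), 'joint_efforts': array([ 4.16757093e-04, -5.69401324e+01, -5.00544763e+01, -5.30919488e-05,
        1.48193497e-02,  7.09561007e-06]), 'tool_pos': array([ 186.2499538 , -569.78378499,  230.25073217]), 'tcp_rot': array([-1.79893862e+02, -8.17929977e-03,  1.80930451e+01]), 'ft_force': array([ 0.2939783 , -0.08690085,  0.26427265]), 'wrist_torque': array([0.01469254, 0.05775068, 0.01962736]), 'finger_gap': 85.29376330947824}
{'fx': 400.6872036723837, 'fy': 400.6872036723837, 'cx': 256.47294862367806, 'cy': 191.3398321070349, 'R': array([[ 0.01740928, -0.99975344,  0.01378293],
       [-0.99798785, -0.01821581, -0.06073245],
       [ 0.06096854, -0.01269789, -0.99805892]]), 't': array([ -17.34203064,  563.56960982, 1233.63046156])}
{'fx': 408.95955752982053, 'fy': 408.95955752982053, 'cx': 253.66609024748314, 'cy': 192.48589976155134, 'R': array([[ 0.83045845,  0.55684953, -0.01604254],
       [ 0.42348505, -0.64975127, -0.63125565],
       [-0.36193807,  0.51743781, -0.77540889]]), 't': array([-443.55213979, -166.27070884, 1447.04937584])}
```

```bash
python3 - <<'E'
import cv2
for n in ("top","scene"):
    i=cv2.imread(f"pics/{n}0.png"); cv2.imwrite(f"pics/{n}0b.png",cv2.resize(i,(768,576),interpolation=cv2.INTER_CUBIC))
E
```

```text
(no output)
```

View pics/top0b.png

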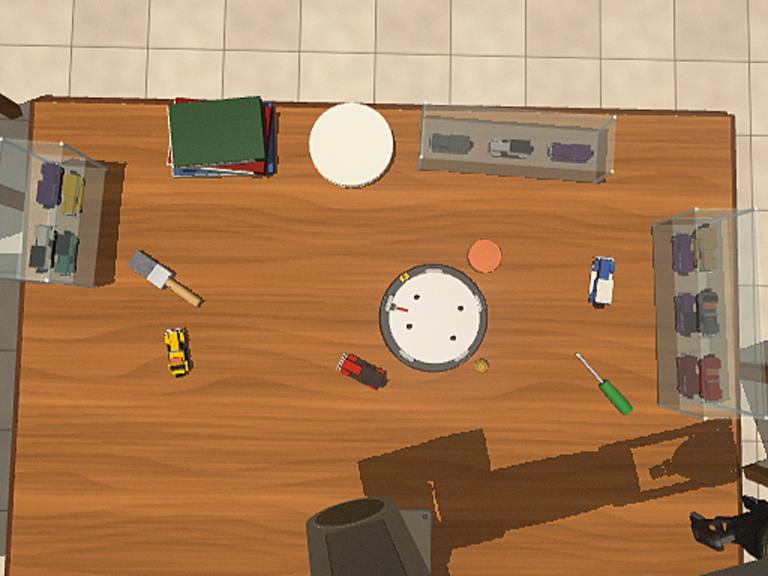

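View pics/scene0b.png

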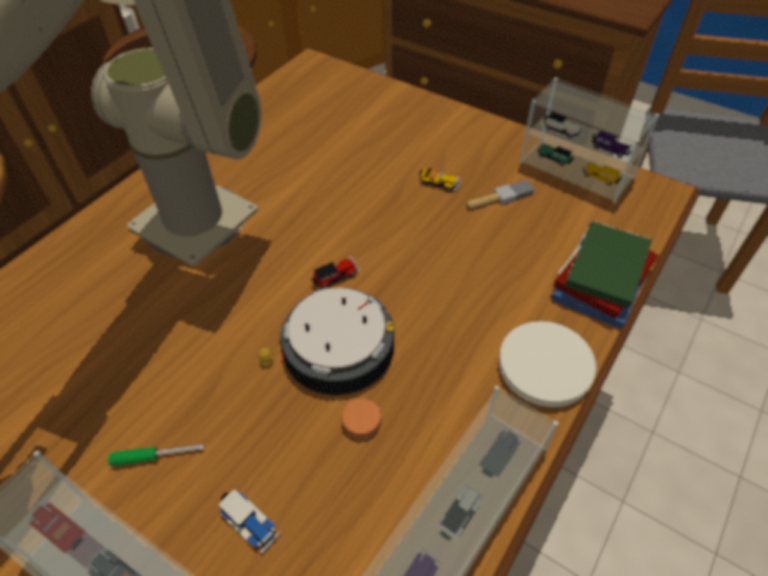

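The top view shows the stand at about (433,317), the pin block at about (404,277), the notch with its red line at about (390,308), and four pegs. Next I'll measure these properly.

```bash
cat > h.py <<'E'
import numpy as np, cv2
from bench import viewer,status
def back(s,u,v,z):
    d=s["R"].T@np.array([(u-s["cx"])/s["fx"],(v-s["cy"])/s["fy"],1.]); c=-s["R"].T@s["t"]
    return c+d*(z-c[2])/d[2]
def proj(s,X):
    p=s["R"]@np.asarray(X,float)+s["t"]; return np.array([s["fx"]*p[0]/p[2]+s["cx"],s["fy"]*p[1]/p[2]+s["cy"]])
E
python3 - <<'E'
from h import *
s=viewer.snapshot("top"); im=s["img"]
cv2.imwrite("pics/crop1.png",cv2.resize(im[165:260,240:340,::-1],None,fx=6,fy=6,interpolation=cv2.INTER_CUBIC))
sub=im.astype(int)
w=(sub.min(2)>170).astype(np.uint8); w[:165]=0;w[260:]=0;w[:,:240]=0;w[:,340:]=0
c=max(cv2.findContours(w,0,1)[0],key=cv2.contourArea); h=cv2.convexHull(c)
e=cv2.fitEllipse(h); print(e,back(s,*e[0],74), "r",e[1][0]/2*(1233-74)/400.7)
# dark pegs within disc
g=sub.max(2); yy,xx=np.mgrid[:384,:512]
m=((np.hypot(xx-e[0][0],yy-e[0][1])<26)&(g<110)).astype(np.uint8)
n,l,st,ce=cv2.connectedComponentsWithStats(m)
C=back(s,*e[0],74)
for i in range(1,n):
    P=back(s,*ce[i],84); d=P-C; print("peg",st[i,4],ce[i],P.round(1),np.hypot(*d[:2]).round(1),np.degrees(np.arctan2(d[1],d[0])).round(1))
red=(sub[:,:,0]-sub[:,:,1]>50)&(np.hypot(xx-e[0][0],yy-e[0][1])<33)
print("red",[(a,b) for a,b in zip(xx[red],yy[red])])
br=(sub[:,:,0]-sub[:,:,2]>80)&(np.hypot(xx-e[0][0],yy-e[0][1])<37)&(np.hypot(xx-e[0][0],yy-e[0][1])>25)
u,v=xx[br].mean(),yy[br].mean(); P=back(s,u,v,66); d=P-C; print("brass",br.sum(),u,v,P,np.hypot(*d[:2]),np.degrees(np.arctan2(d[1],d[0])))
E
```

```text
((288.7940368652344, 211.5880126953125), (62.43439865112305, 63.15779113769531), 102.88262939453125) [ 501.75464111 -103.73853644   74.        ] r 90.29382085931073
peg 7 [277.28571429 197.42857143] [542.8 -68.2  84. ] 54.3 40.8
peg 8 [306.5 205. ] [ 522.  -154.9   84. ] 55.0 -68.4
peg 9 [272.33333333 217.11111111] [484.5 -54.5  84. ] 52.2 109.3
peg 8 [301.75 224.75] [ 463.6 -141.5   84. ] 53.7 -135.3
red [(np.int64(271), np.int64(184)), (np.int64(270), np.int64(185)), (np.int64(269), np.int64(186)), (np.int64(264), np.int64(204)), (np.int64(264), np.int64(205)), (np.int64(265), np.int64(205)), (np.int64(266), np.int64(205)), (np.int64(267), np.int64(205)), (np.int64(268), np.int64(205)), (np.int64(264), np.int64(206)), (np.int64(265), np.int64(206)), (np.int64(266), np.int64(206)), (np.int64(267), np.int64(206)), (np.int64(268), np.int64(206)), (np.int64(269), np.int64(206)), (np.int64(270), np.int64(206)), (np.int64(271), np.int64(206)), (np.int64(268), np.int64(207)), (np.int64(269), np.int64(207)), (np.int64(270), np.int64(207)), (np.int64(271), np.int64(207))]
brass 173 294.8265895953757 208.16184971098266 [ 512.42020914 -122.45839932   66.        ] 21.545013521999433 -60.32784296554952
```

View pics/crop1.png

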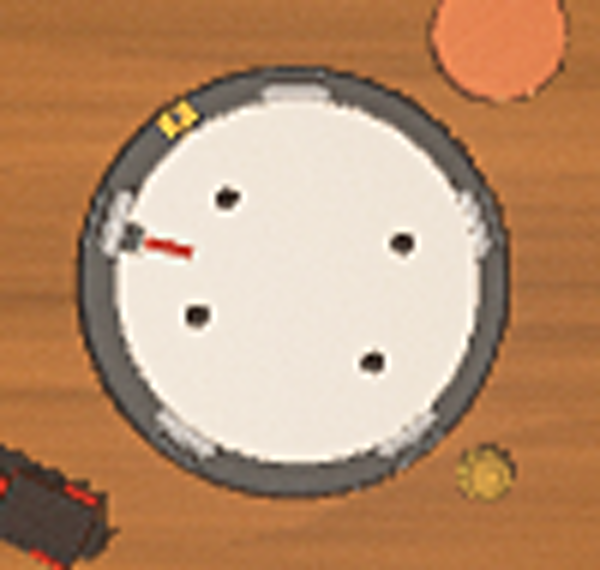

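```bash
python3 - <<'E'
from h import *
C=np.array([502.5,-104.2])
def pol(P): d=P[:2]-C; return np.hypot(*d).round(1),np.degrees(np.arctan2(d[1],d[0])).round(2)
s=viewer.snapshot("top")
f=lambda x,y:((x+.5)/6-.5+240,(y+.5)/6-.5+165)
for z in(60,66,74): print("block",pol(back(s,*f(179,119),z)))
for k,c,z in((0,(297,93),69),(1,(117,221),69),(2,(187,435),69),(3,(408,436),69),(4,(475,225),69)):
    print("clip",pol(back(s,*f(*c),z)))
print("notch",pol(back(s,*f(131,238),74)))
print("housing", back(s,*f(294.5,281.5),45))
for n,c in(("tin",(498,38)),("fin",(486,473)),("car",(50,495))): print(n,back(s,*f(*c),30),pol(back(s,*f(*c),30)))
t=viewer.snapshot("scene"); im=t["img"]
cv2.imwrite("pics/crop2.png",cv2.resize(im[185:265,180:270,::-1],None,fx=7,fy=7,interpolation=cv2.INTER_CUBIC))
E
```

```text
block (np.float64(99.5), np.float64(36.17))
block (np.float64(99.3), np.float64(36.46))
block (np.float64(99.0), np.float64(36.85))
clip (np.float64(93.8), np.float64(0.18))
clip (np.float64(93.6), np.float64(72.52))
clip (np.float64(93.6), np.float64(145.7))
clip (np.float64(95.0), np.float64(-143.15))
clip (np.float64(94.1), np.float64(-71.85))
notch (np.float64(84.6), np.float64(76.58))
housing [ 502.36188776 -106.08031839   45.        ]
tin [ 630.31457192 -211.39038261   30.        ] (np.float64(166.8), np.float64(-39.98))
fin [ 406.33057933 -206.88120135   30.        ] (np.float64(140.7), np.float64(-133.12))
car [391.49306615  16.09995784  30.        ] (np.float64(163.7), np.float64(132.7))
```

View pics/crop2.png

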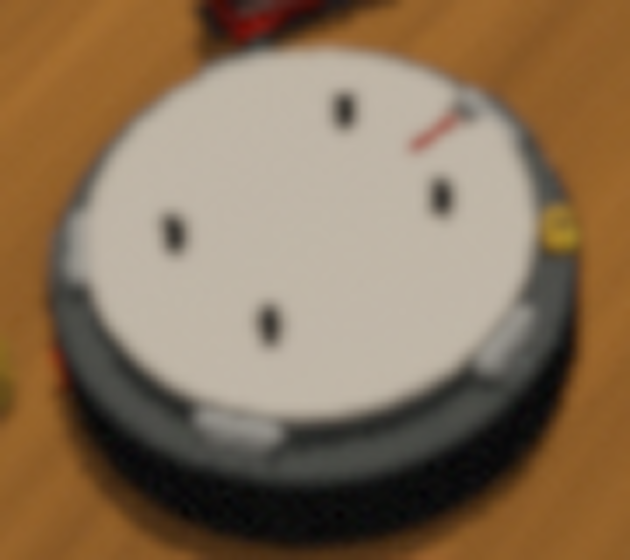

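```bash
python3 -m crank '{"slide":[[0,0,0],[0,0,0],[0,0,0],[0.03,-0.034,0],[0.03,-0.034,0],[0.03,-0.034,0],[0.03,-0.034,0],[0.03,-0.034,0]],"twist":[0.105,0.105,0.105,0,0,0,0,0]}' 1 40
```

```text
time: 1.05
tool_pos: [337.0, -398.7, 231.3]
tcp_rot: [180.0, -0.0, 0.0]
ft_force: [1.2, -0.1, 0.2]
finger_gap: 0.0
```

Remaining distance to (547,-157): dx 210, dy 242.

```bash
python3 -m crank '{"slide":[[0.03,-0.0345,0],[0.03,-0.0345,0],[0.03,-0.0345,0],[0.03,-0.0345,0],[0.03,-0.0345,0],[0.03,-0.0345,0],[0.03,-0.0345,0],[0,0,0]],"twist":[0,0,0,0,0,0,0,0]}'
python3 -m crank '{"slide":[[0,0,0.04],[0,0,0.04],[0,0,0.03],[0,0,0]],"twist":[0,0,0,0]}'
python3 - <<'E'
from h import *
for n in("top","scene"):
    t=viewer.snapshot(n); print(proj(t,status.sense()["tool_pos"]))
    y,x=(165,240) if n=="top" else (165,180)
    cv2.imwrite(f"pics/c3{n}.png",cv2.resize(t["img"][y:y+95,x:x+100,::-1],None,fx=6,fy=6,interpolation=cv2.INTER_CUBIC))
E
```

```text
time: 1.85
tool_pos: [548.6, -153.9, 231.0]
tcp_rot: [-179.9, -0.1, 0.3]
ft_force: [-0.8, -0.0, -0.6]
finger_gap: 0.3
time: 2.25
tool_pos: [542.1, -157.3, 115.7]
tcp_rot: [-179.8, 0.5, 0.0]
ft_force: [-0.4, -0.2, -0.7]
finger_gap: -0.1
[309.36100588 197.05538872]
[222.89821014 227.24614916]
```

View pics/c3scene.png

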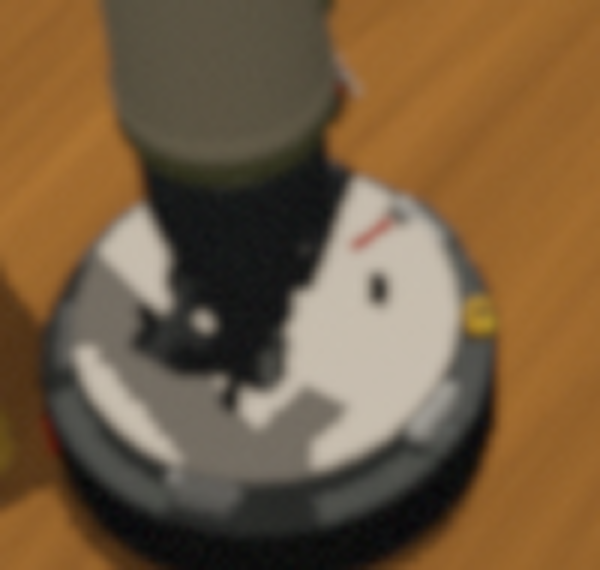

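View pics/c3top.png

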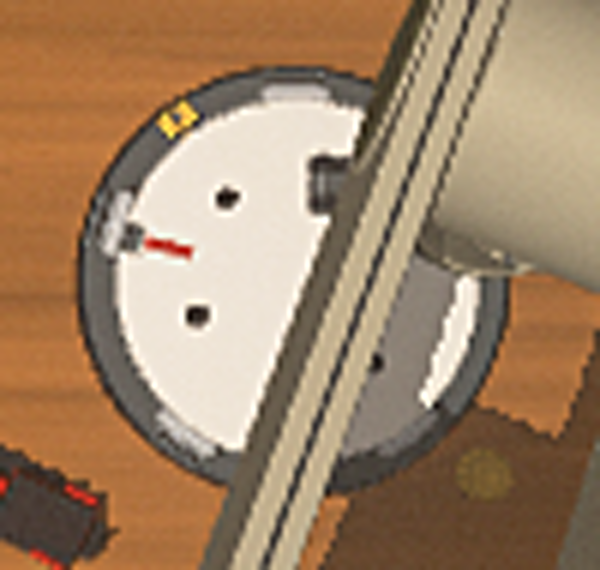

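```bash
python3 -m crank '{"slide":[[0,0,0],[0,0,0.015],[0,0,0.015],[0,0,0],[0,0,0]],"twist":[0,0,0,0,0]}'
```

```text
time: 2.85
tool_pos: [545.3, -158.2, 90.3]
tcp_rot: [-180.0, 0.1, 0.0]
ft_force: [0.3, 0.2, -0.5]
finger_gap: 0.0
```

```bash
python3 -m crank '{"slide":[[0,0,0.006],[0,0,0.004],[0,0,0],[-0.003,0,0],[-0.003,0,0],[-0.003,0,0],[-0.002,0,0],[0,0,0]],"twist":[0,0,0,0,0,0,0,0]}'
python3 - <<'E'
from h import *
for n in("top","scene"):
    t=viewer.snapshot(n)
    y,x=(165,240) if n=="top" else (165,180)
    cv2.imwrite(f"pics/c4{n}.png",cv2.resize(t["img"][y:y+95,x:x+100,::-1],None,fx=6,fy=6,interpolation=cv2.INTER_CUBIC))
E
```

```text
time: 3.65
tool_pos: [535.3, -158.8, 81.7]
tcp_rot: [180.0, -0.1, 0.0]
ft_force: [1.8, -1.2, -0.6]
finger_gap: -0.3
```

View pics/c4scene.png

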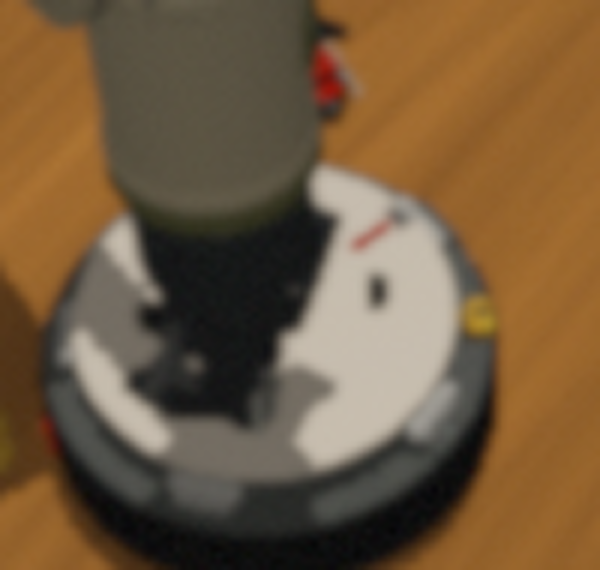

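```bash
python3 -m crank '{"slide":[[-0.002,0,0.001],[-0.003,0,0],[-0.003,0,0],[-0.003,0,0],[-0.003,0,0],[-0.003,0,0],[-0.002,0,0],[0,0,0]],"twist":[0,0,0,0,0,0,0,0]}'
python3 - <<'E'
from h import *
for n in("top","scene"):
    t=viewer.snapshot(n)
    y,x=(165,240) if n=="top" else (165,180)
    cv2.imwrite(f"pics/c5{n}.png",cv2.resize(t["img"][y:y+95,x:x+100,::-1],None,fx=6,fy=6,interpolation=cv2.INTER_CUBIC))
E
```

```text
time: 4.55
tool_pos: [515.5, -158.4, 80.1]
tcp_rot: [-180.0, 0.0, 0.0]
ft_force: [2.5, -1.5, -0.2]
finger_gap: -0.2
```

View pics/c5top.png

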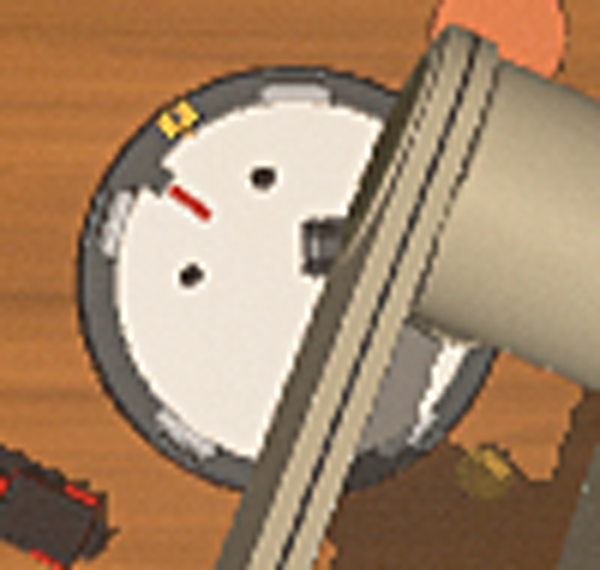

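```bash
python3 -m crank '{"slide":[[-0.003,0,0],[-0.003,0,0],[-0.002,0,0],[-0.002,0,0],[-0.002,0,0],[-0.001,0,0],[0,0,0],[0,0,0]],"twist":[0,0,0,0,0,0,0,0]}'
python3 - <<'E'
from h import *
C=np.array([502.4,-104.4])
t=viewer.snapshot("top")
y,x=(165,240)
cv2.imwrite(f"pics/c6.png",cv2.resize(t["img"][y:y+95,x:x+100,::-1],None,fx=6,fy=6,interpolation=cv2.INTER_CUBIC))
u,v=proj(t,[*C,74]); g=t["img"].max(2); yy,xx=np.mgrid[:384,:512]
m=((np.hypot(xx-u,yy-v)<26)&(g<110)).astype(np.uint8)
n,l,st,ce=cv2.connectedComponentsWithStats(m)
for i in range(1,n):
    P=back(t,*ce[i],84); d=P[:2]-C; print("peg",st[i,4],P.round(1),np.hypot(*d).round(1),np.degrees(np.arctan2(d[1],d[0])).round(1))
E
```

```text
time: 5.45
tool_pos: [502.9, -158.5, 80.3]
tcp_rot: [-180.0, 0.0, 0.0]
ft_force: [2.9, 0.4, 1.2]
finger_gap: -0.1
peg 245 [ 491.7 -124.1   84. ] 22.5 -118.6
peg 7 [556.  -98.5  84. ] 54.0 6.3
peg 1 [ 554.6 -159.    84. ] 75.6 -46.3
peg 1 [ 545.7 -156.2   84. ] 67.5 -50.1
peg 1 [ 539.7 -153.3   84. ] 61.5 -52.6
peg 43 [ 484.  -148.9   84. ] 48.1 -112.5
peg 1 [ 530.8 -150.4   84. ] 54.0 -58.3
peg 9 [516.9 -54.   84. ] 52.5 73.9
peg 2 [ 494.2 -168.5   84. ] 64.6 -97.3
peg 15 [ 472.8 -163.8   84. ] 66.3 -116.5
```

View pics/c6.png

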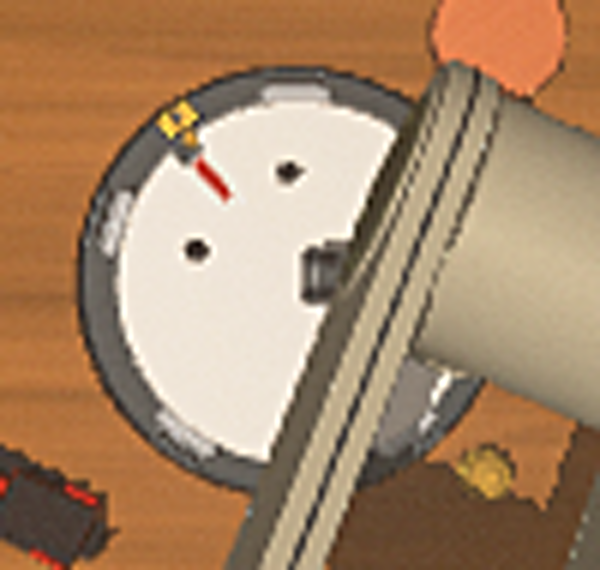

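```bash
python3 -m crank '{"slide":[[-0.001,0,0],[-0.001,0,0],[-0.001,0,0],[-0.001,0,0],[0,0,0],[0,0,0]],"twist":[0,0,0,0,0,0]}'
python3 - <<'E'
from h import *
C=np.array([502.4,-104.4])
t=viewer.snapshot("top")
y,x=(165,240)
cv2.imwrite(f"pics/c7.png",cv2.resize(t["img"][y+10:y+70,x+10:x+70,::-1],None,fx=10,fy=10,interpolation=cv2.INTER_CUBIC))
u,v=proj(t,[*C,74]); g=t["img"].max(2); yy,xx=np.mgrid[:384,:512]
m=((np.hypot(xx-u,yy-v)<26)&(g<110)).astype(np.uint8)
n,l,st,ce=cv2.connectedComponentsWithStats(m)
for i in range(1,n):
  if 5<st[i,4]<12:
    P=back(t,*ce[i],84); d=P[:2]-C; print("peg",st[i,4],P.round(1),np.hypot(*d).round(1),np.degrees(np.arctan2(d[1],d[0])).round(1))
E
```

```text
time: 6.1
tool_pos: [499.0, -158.6, 80.3]
tcp_rot: [180.0, -0.0, 0.0]
ft_force: [3.5, 0.6, 1.1]
finger_gap: 0.1
peg 7 [ 556.5 -102.7   84. ] 54.2 1.8
peg 8 [520.9 -54.8  84. ] 53.0 69.5
peg 11 [ 469.4 -163.3   84. ] 67.6 -119.3
```

View pics/c7.png

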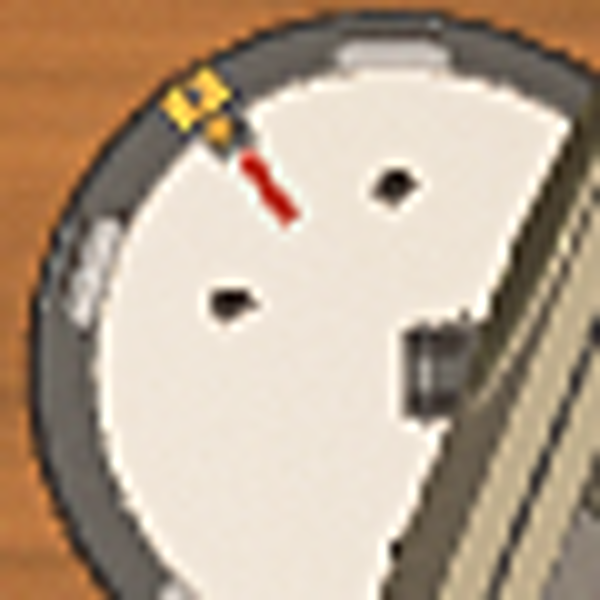

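```bash
python3 - <<'E'
from h import *
C=np.array([502.4,-104.4])
t=viewer.snapshot("top"); im=t["img"].astype(np.float32)
for R,z in((83,74),(85,74),(87,74),(88.5,66),(99,66)):
    print(R,z)
    for a in range(26,50,1):
        p=proj(t,[C[0]+R*np.cos(np.radians(a)),C[1]+R*np.sin(np.radians(a)),z])
        c=cv2.remap(im,np.float32([[p[0]]]),np.float32([[p[1]]]),cv2.INTER_LINEAR)[0,0]
        print(a,c.astype(int),end="; ")
    print()
r=(im[:,:,0]-im[:,:,1]>60); yy,xx=np.mgrid[:384,:512]; u,v=proj(t,[*C,74]); d=np.hypot(xx-u,yy-v); r&=(d<29)
for a,b in zip(xx[r],yy[r]):
    P=back(t,a,b,74)[:2]-C; print(np.hypot(*P).round(1),np.degrees(np.arctan2(P[1],P[0])).round(1),end=" | ")
E
```

```text
83 74
26 [241 230 218]; 27 [243 232 219]; 28 [245 235 221]; 29 [247 238 223]; 30 [251 241 224]; 31 [234 224 207]; 32 [161 154 143]; 33 [102 100  93]; 34 [77 75 69]; 35 [84 77 71]; 36 [93 88 81]; 37 [116 105  83]; 38 [122 107  80]; 39 [120 105  82]; 40 [134 121 107]; 41 [169 157 147]; 42 [214 204 192]; 43 [240 231 218]; 44 [245 235 223]; 45 [243 233 221]; 46 [242 232 219]; 47 [241 231 219]; 48 [241 231 217]; 49 [241 230 215]; 
85 74
26 [246 235 220]; 27 [247 237 223]; 28 [248 237 223]; 29 [251 244 230]; 30 [254 249 233]; 31 [208 201 188]; 32 [136 129 122]; 33 [86 79 74]; 34 [78 68 60]; 35 [72 59 51]; 36 [125  96  56]; 37 [161 125  62]; 38 [154 120  61]; 39 [123  97  57]; 40 [113  93  69]; 41 [166 151 134]; 42 [225 214 202]; 43 [253 245 233]; 44 [250 242 229]; 45 [246 237 224]; 46 [246 236 222]; 47 [246 236 223]; 48 [245 234 220]; 49 [246 235 220]; 
87 74
26 [247 238 221]; 27 [253 246 230]; 28 [243 235 220]; 29 [238 231 216]; 30 [230 226 212]; 31 [200 193 182]; 32 [144 134 127]; 33 [100  91  84]; 34 [75 62 50]; 35 [129  97  51]; 36 [188 139  58]; 37 [211 154  58]; 38 [205 148  55]; 39 
[... 621 characters left out ...]
7 204 190]; 
99 66
26 [105  98  90]; 27 [103  96  89]; 28 [102  95  91]; 29 [100  95  94]; 30 [100  94  87]; 31 [116 101  70]; 32 [178 149  69]; 33 [240 197  78]; 34 [247 193  79]; 35 [231 177  83]; 36 [197 152  81]; 37 [146 115  71]; 38 [155 119  64]; 39 [225 176  74]; 40 [255 208  81]; 41 [243 210  82]; 42 [171 150  72]; 43 [102  91  75]; 44 [98 93 92]; 45 [104  98  96]; 46 [105  99  93]; 47 [105  99  92]; 48 [106  99  91]; 49 [106  99  92]; 
77.7 36.0 | 76.0 34.1 | 75.3 37.3 | 73.5 35.4 | 71.9 33.4 | 72.9 38.7 | 71.1 36.8 | 69.4 34.8 | 68.7 38.2 | 66.9 36.2 | 65.3 34.1 | 64.5 37.7 | 62.8 35.5 | 61.2 33.2 | 62.2 39.4 | 60.4 37.2 | 58.7 34.8 | 58.0 38.9 | 56.2 36.5 | 54.5 34.0 | 53.8 38.4 |
```

Measured at the rim, the notch is centred at about 36.6° and the pin at about 36.9°, so they are aligned. Next I'll back off, lift, and move over the centre.

```bash
python3 -m crank '{"slide":[[0.004,0,0],[0.004,0,0],[0,0,-0.015],[0,0,-0.015],[-0.0025,-0.027,0],[-0.0025,-0.027,0],[0,0,0],[0,0,0]],"twist":[0,0,0,0,0,0,0,0]}'
python3 - <<'E'
from h import *
C=np.array([502.4,-104.4])
t=viewer.snapshot("top")
y,x=(165,240)
cv2.imwrite(f"pics/c8.png",cv2.resize(t["img"][y:y+95,x:x+100,::-1],None,fx=6,fy=6,interpolation=cv2.INTER_CUBIC))
im=t["img"].astype(np.float32)
for a in range(26,50,1):
    p=proj(t,[C[0]+85*np.cos(np.radians(a)),C[1]+85*np.sin(np.radians(a)),74])
    print(a,cv2.remap(im,np.float32([[p[0]]]),np.float32([[p[1]]]),cv2.INTER_LINEAR)[0,0].astype(int),end=";")
E
```

```text
time: 7.0
tool_pos: [502.6, -104.6, 111.7]
tcp_rot: [179.9, -0.1, 0.1]
ft_force: [-0.6, -1.8, -0.2]
finger_gap: 0.0
26 [247 237 222];27 [247 238 223];28 [248 237 222];29 [251 244 228];30 [254 248 231];31 [217 208 194];32 [162 153 144];33 [109 101  94];34 [83 75 64];35 [69 58 45];36 [125  96  52];37 [162 124  60];38 [155 119  60];39 [123  96  56];40 [114  93  68];41 [168 151 134];42 [226 216 203];43 [253 246 234];44 [250 242 229];45 [247 238 224];46 [246 236 223];47 [246 236 222];48 [243 233 220];49 [244 235 221];
```

View pics/c8.png

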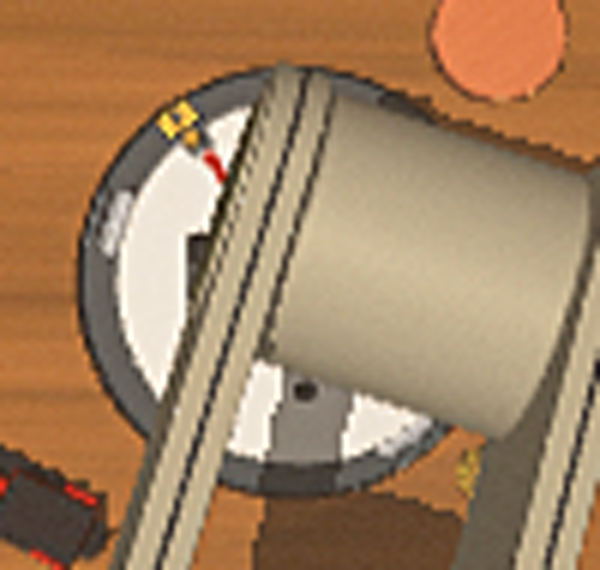

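The disc kept its alignment and the fingertip is over the centre at z 111. Now I'll go down in small steps.

```bash
python3 -m crank '{"slide":[[0,0,0.01],[0,0,0.01],[0,0,0.01],[0,0,0.003],[0,0,0.002],[0,0,0.002],[0,0,0.001],[0,0,0]],"twist":[0,0,0,0,0,0,0,0]}'
```

```text
time: 7.85
tool_pos: [502.2, -104.7, 73.1]
tcp_rot: [180.0, -0.0, 0.0]
ft_force: [-4.5, 1.6, 5.6]
finger_gap: 0.2
```

```bash
python3 -m crank '{"slide":[[0,0,0.001],[0,0,0.001],[0,0,0.001],[0,0,0]],"twist":[0,0,0,0]}'
python3 -m crank '{"slide":[[0,0,0.001],[0,0,0.001],[0,0,0.001],[0,0,0]],"twist":[0,0,0,0]}'
```

```text
time: 8.25
tool_pos: [502.7, -104.1, 71.0]
tcp_rot: [-180.0, -0.1, 0.1]
ft_force: [-4.8, 4.4, 10.2]
finger_gap: 0.6
time: 8.65
tool_pos: [502.5, -104.6, 66.8]
tcp_rot: [180.0, -0.1, 0.1]
ft_force: [0.3, 0.3, 0.5]
finger_gap: 0.5
```

```bash
python3 -m crank '{"slide":[[0,0,0.002],[0,0,0.002],[0,0,0.002],[0,0,0.001],[0,0,0]],"twist":[0,0,0,0,0]}'
python3 -m crank '{"slide":[[0,0,0.001],[0,0,0.001],[0,0,0.001],[0,0,0],[0,0,0]],"twist":[0,0,0,0,0]}'
```

```text
time: 9.15
tool_pos: [501.9, -104.7, 60.0]
tcp_rot: [180.0, 0.0, 0.0]
ft_force: [-5.4, 0.7, 11.1]
finger_gap: 0.1
time: 9.65
tool_pos: [502.1, -104.7, 59.9]
tcp_rot: [180.0, 0.0, 0.1]
ft_force: [-20.0, 5.7, 38.4]
finger_gap: 0.0
```

The fingertip stops hard at z = 60, which is the seated height. I'll lift off and look.

```bash
python3 -m crank '{"slide":[[0,0,-0.005],[0,0,-0.02],[0,0,-0.04],[0,0,-0.04],[0,0,-0.04],[-0.02,0.04,0],[-0.02,0.04,0],[-0.02,0.04,0]],"twist":[0,0,0,0,0,0,0,0]}'
python3 -m crank '{"slide":[[-0.02,0.04,0],[-0.02,0.04,0],[-0.02,0.04,0],[-0.02,0.04,0],[0,0,0],[0,0,0]],"twist":[0,0,0,0,0,0]}'
python3 - <<'E'
from h import *
C=np.array([502.4,-104.4])
for n in("top","scene"):
    t=viewer.snapshot(n)
    y,x=(165,240) if n=="top" else (165,180)
    cv2.imwrite(f"pics/c9{n}.png",cv2.resize(t["img"][y:y+95,x:x+100,::-1],None,fx=6,fy=6,interpolation=cv2.INTER_CUBIC))
E
```

```text
time: 10.45
tool_pos: [441.6, -225.7, 201.6]
tcp_rot: [180.0, -0.0, 0.1]
ft_force: [0.4, -0.1, -0.3]
finger_gap: 0.3
time: 11.05
tool_pos: [361.4, -385.3, 200.8]
tcp_rot: [-179.9, 0.0, -0.1]
ft_force: [-0.2, -0.3, 0.7]
finger_gap: 0.1
```

View pics/c9top.png

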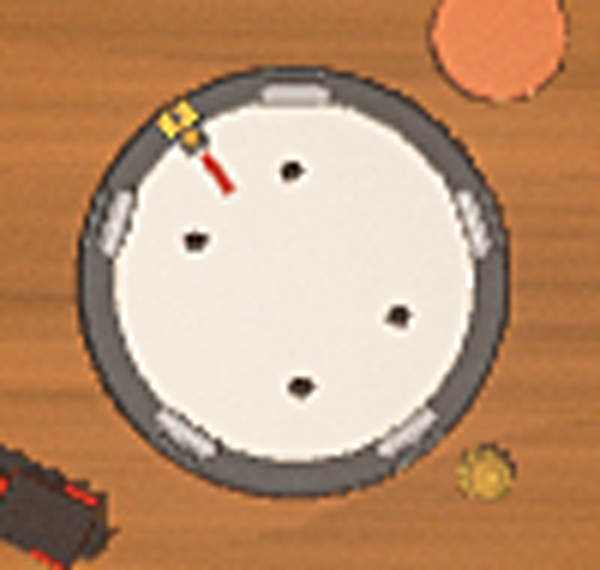

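View pics/c9scene.png

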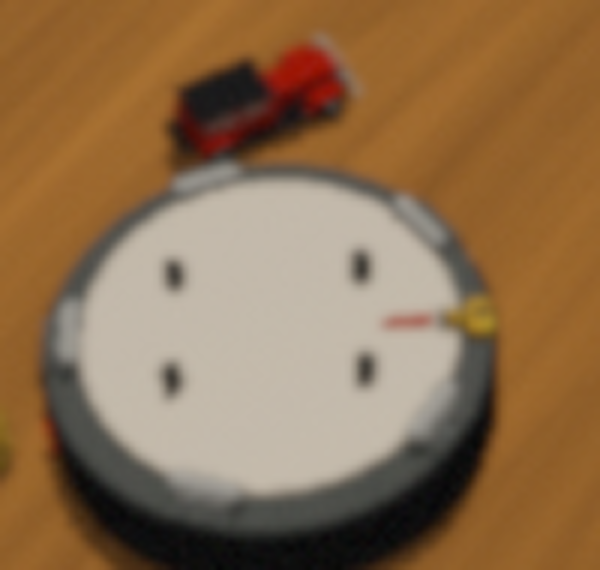

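Both views show the disc down, with all five clip noses over its rim and the pin in the notch. I'll check the peg heights from the two views.

```bash
python3 - <<'E'
from h import *
C=np.array([502.4,-104.4]); S={}
for n in("top","scene"):
    t=viewer.snapshot(n); g=t["img"].max(2)
    pts=[]
    for k in (33.69,-33.69,146.31,-146.31):
        a=np.radians(36.7+k); X=[C[0]+54.1*np.cos(a),C[1]+54.1*np.sin(a),67]
        u=proj(t,X); yy,xx=np.mgrid[:384,:512]; m=(np.hypot(xx-u[0],yy-u[1])<5); w=np.clip(190-g.astype(float),0,None)*m if n=="top" else np.clip(160-g.astype(float),0,None)*m
        pts.append([(xx*w).sum()/w.sum(),(yy*w).sum()/w.sum()])
    K=np.array([[t["fx"],0,t["cx"]],[0,t["fy"],t["cy"]],[0,0,1]]); S[n]=(K@np.c_[t["R"],t["t"]],np.array(pts).T)
X=cv2.triangulatePoints(S["top"][0],S["scene"][0],S["top"][1],S["scene"][1]); print((X[:3]/X[3]).T.round(1))
E
```

```text
[[ 522.2  -53.7   66.6]
 [ 558.2 -101.2   66.6]
 [ 450.7 -107.4   68.1]
 [ 486.7 -155.7   68.1]]
```

```bash
python3 -c "
from bench import hand_in,status
print(status.sense()['ft_force']); print(hand_in())"
```

```text
[-0.27737729 -0.31828674 -0.09920964]
the job is handed in; nothing more can be done
None
```

I turned the disc until its notch was over the drive pin, pressed it home, and handed the job in after about 11 s. No verdict was reported.

- **Turning:** I pushed one wheel stop with the closed fingertips, using 2 to 3.5 N. The disc turned about 40° clockwise. The top camera then put the notch at about 36.6° and the pin at about 36.9°, which is about 0.5 mm apart at the pin.
- **Pressing:** The snap came just after a 10 N reading; the force then dropped to near zero. The fingertip came to a hard stop at z = 59.9 to 60.0 mm, the seated height. The last reading while pressing was 38 N downwards and 20 N sideways, more than the 15 to 20 N suggested.
- **Last checks:** Both views show all five clips over the rim and the pin in the notch. Wheel-stop heights from the two cameras came out at 66.6 to 68.1 mm, against 67 expected. Taken at face value that is about 0.017 rad of tilt, within the limit, and small enough to be camera error.
- **Surroundings:** The red car, wax tin and finial look unmoved in the last pictures. I did not re-check the things farther off, but the arm did not go near them. The arm is clear of everything.

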